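Tare the bench scale with the pot on it

TASK

The empty pot is standing on the bench scale, ready to be filled. Lightly tap the scale's keys with a fingertip in this order, letting each key come up again before the next: the power key to wake the scale, the units key to change it to grams, then the tare key to zero out the pot. Leave the menu key alone, touch neither the pot nor the steel weighing plate so that the zero is true, and leave the tools and the dispenser where they are.

Things in the scene. Friction and masses are not known exactly. Their poses are not given: they have to be found in the camera images.
- scale: Bench scale, fixed in place, white and grey plastic, 320 mm deep (x) by 280 mm wide (y). Origin: centre of its underside. x points from the operator's side to its back, y to the operator's left, z up. Its front 110 mm is the console, which slopes up to the back at 8 degrees (46 to 61 mm high), with a row of four black keys 35 mm behind its front edge, then a display and a bubble level.
- key_power_top (a point): Centre of the upper face of the power key: the round black key, 24 mm across, with a small white standby mark, at the left end of the row as the robot sees it (scale x -126, y +95 mm). All keys stand 7 mm proud of the sloped console, 58 mm above the bench. The point moves with its key.
- key_units_top (a point): Centre of the upper face of the units key: square black key, 24 x 24 mm, second from the left, next to the power key (scale y = +40 mm).
- key_menu_top (a point): Centre of the upper face of the menu key, which is to be left alone: square black key, 24 x 24 mm, third from the left (scale y = -15 mm), between the units key and the tare key.
- key_tare_top (a point): Centre of the upper face of the tare key: the wide black key, 24 mm front to back by 44 mm along the row, at the right end of the row (scale y = -85 mm).
- key_power (a joint): How far the power key is pressed, square to the sloped console, m: 0 up, 0.005 fully down. Each key is sprung: about 1.5 N starts it, 3.7 N takes it 2 mm down, where a press registers, 7 N to the stop; it comes up by itself.
- key_units (a joint): How far the units key is pressed, m: 0 up, 0.005 fully down.
- key_menu (a joint): How far the menu key is pressed, m: 0 up, 0.005 fully down.
- key_tare (a joint): How far the tare key is pressed, m: 0 up, 0.005 fully down.
- plate: Stainless weighing plate on the scale, 204 mm (scale x) by 274 mm (scale y), its top 82 mm above the bench; its front edge is 68 mm behind the keys' back edges. Origin: its centre, 9 mm below its top.
- pot: White ceramic pot, open, loose, standing upright on the weighing plate; 96 mm across the rim, 64 mm high. Origin: centre of its underside; z up.
- dispenser: Grey plastic soap-style push dispenser, loose, standing on the bench beside the scale; bottle 62 x 70 mm, 170 mm high over all, spout reaching 57 mm from the middle along its own +x. Origin: centre of its underside. Not used.
- wrench: Stainless combination wrench, loose, lying on the bench beside the scale, 190 mm long along its x, 29 mm wide, 9 mm thick. Origin: middle of its underside. Not used.
- level: Yellow hard-plastic level, loose, standing on its sole on the bench, 230 mm long along its x, 20 mm wide, 40 mm high. Origin: middle of its sole. Not used.
- punch: Steel centre punch, loose, lying on the bench, 120 mm long along its x, 12 mm thick. Origin: middle of its underside. Not used.
Not all that is in view belongs to the job. Several things have the shape of the pot; the one meant has the colours described above.

How it is judged:
By the outcome, as a careful person would: the job done as asked, in the order asked, and still so for the second after the job is handed in, with the robot touching nothing.
It also fails if it takes over 42 s, if anything falls off the work surface, if the arm or the gripper's body presses on something with over 40 N, if the wrist force passes 120 N, or if a joint passes its speed limit or range.

ROBOT

A 6-joint arm with a two-finger parallel gripper is mounted at the origin on the work surface. World frame = base frame: x ahead of the robot, y to its left, z up, the work surface at z = 0. Lengths are in m, angles in rad, forces in N, time in s.
With the tool pointing down it reaches from about 0.35 to 0.85 m from the base axis. Payload 8.1 kg.
Tool frame: the origin (TCP) lies at the very end of the fingers, on their centre line; the grasp point (between the pads) lies 19 mm behind it; y points along the fingers, z is the direction in which the jaws open and shut, and the axes are right-handed (so a half turn about y gives the same grasp; the last joint's range is limited). The gripper opens to 93 mm and grips with 3 to 60 N. Pads are 15 mm wide; open, the fingers measure 128 mm over their backs; the gripper's body (75 mm by 188 mm) begins 65 mm behind the grasp point.
Start: joints at [-1.386, 0.13, 1.488, -0, 1.523, -0.085], TCP at [0.16, -0.578, 0.219] pointing down, gripper open.
Joint ranges: [-2.96, 2.96], [-0.89, 2.26], [0.02, 2.5], [-1.34, 4.48], [0, 2.73], [-2.66, 2.66]. Speed limits (rad/s): [2.39, 2.39, 2.79, 3.14, 3.14, 3.14].

INTERFACE

Orientations are given as a unit quaternion [w, x, y, z].
In Python, from workcell import arm gives the robot as it stands.
- The arm moves only by the tool step_arm, never from a script. Its argument "motion" is text: rows parted by semicolons, each of 6 numbers parted by spaces: the shift along the tool's x, y, z in m, then the turn, a rotation vector about the tool's x, y, z in rad. In form: tx ty tz ax ay az; .... A call has 1 to 5 rows; each row is the pose to reach, as a shift and turn from the pose measured when the call began, along the tool's axes at that moment; what a row does not reach only later rows make up. A row lasts 1/12 s, in which the tool goes at most 41.7 mm and 7.16 degrees, less where a joint would pass 70% of its speed; a pose out of reach is approached as far as the arm can. A call with a gripper value outside its range is refused whole. "jaw" is the finger opening in m, from 0 to 0.093, set as the call begins (left out, the last holds). The fingers move at their own pace and stop on an object; "squeeze" is the grip in N (left out, the last holds). Time passes only in rows, so rows that repeat a pose let the fingers close. It gives the time, the measured TCP pose, the force and the opening at its end, in the units of the state.
- arm.get_obs(): the state, without advancing time (a new reading comes with each control period).
- arm.snapshot(name): name is "side" or "top" or "wrist"; returns the picture (420x560x3 uint8, red, green, blue); there is no depth.
- arm.get_calibration(name): a dict with "fx", "fy", "cx", "cy" (pixels), "eye" and "orientation" of the camera in the world. Camera axes: x right, y up, looking along -z (the intrinsics and any distortion apply to the point x, -y, -z); pixel columns grow to the right and rows downward; lengths in m; the calibration is good to about 2 mm. A picture is of the moment at which its call begins: read the wrist's pose just before it. get_calibration takes no time and is no camera call; for the wrist camera it gives the pose at the moment of the call.
- arm.job_done(): hands the job in, once; it reports no verdict.
The state is a dict: "clock": time; "q": joint angles; "joint_velocities": joint speeds; "tau": joint torques, N m; "eef_pos": TCP position; "orientation": TCP orientation; "ft_force": force on the tool from outside, world axes, zero at the start; "moment": the same for the moment, N m; "finger_gap": finger opening in m.
Only numpy, scipy, OpenCV 4.12 (cv2) and the standard library are available. Lean on these libraries where they do the work, as an engineer would, in place of code of your own. Each camera call takes 0.05 s, during which the arm holds its last target. There are 200 camera calls.

## Working session

There is one attempt and no reset: what is moved stays moved. The work goes in short steps, Python scripts to look and compute and a tool call to move; the robot and the scene stay as the last step left them, time stands still between calls to the robot, and variables do not carry over. Pictures are saved under pics/ and viewed, about 8 in all and at most 12, crops included, and the job is handed in when it is done.

Besides the shell and the picture viewer there is one more tool, called after "Call:" as name(argument=value, ...) on one line, values as JSON. step_arm: Moves the arm, as the interface text tells. Its arguments: {"type":"object","properties":{"motion":{"type":"string"},"jaw":{"type":"number"},"squeeze":{"type":"number"}},"required":["motion"]}

```bash
mkdir -p pics; python3 - <<'E'
from workcell import arm
import cv2,numpy as np
for n in("top","side"):
    c=arm.get_calibration(n);print(n,c)
    cv2.imwrite(f"pics/{n}0.png",arm.snapshot(n)[:,:,::-1])
o=arm.get_obs();print(o)
E
```

```text
top {'fx': 544.4822878073181, 'fy': 544.4822878073181, 'cx': 261.07154137621325, 'cy': 215.0753872853968, 'eye': array([0.44217415, 0.07888931, 1.24287226]), 'orientation': array([ 0.71058083,  0.03204104, -0.0530334 , -0.7008821 ])}
side {'fx': 518.2594811215923, 'fy': 518.2594811215923, 'cx': 275.47270538844674, 'cy': 207.3652747565433, 'eye': array([ 0.56438408, -0.80358907,  0.96459086]), 'orientation': array([ 0.92648051,  0.37629642,  0.00108602, -0.00580405])}
{'clock': 0.1, 'q': array([-1.38639745e+00,  1.31060251e-01,  1.48915370e+00,  3.88230274e-06,
        1.52301555e+00, -8.53863190e-02]), 'joint_velocities': array([-0.00058961, -0.00263955, -0.00133746,  0.00118126, -0.00025088,
        0.00025718]), 'tau': array([ 1.19492477e-03, -5.61343610e+01, -4.93093586e+01,  7.69372797e-02,
        2.91211187e-02, -5.19799005e-05]), 'eef_pos': array([ 0.15985168, -0.57778534,  0.21771668]), 'orientation': array([ 0.0950671 , -0.09512164,  0.70126111, -0.70010497]), 'ft_force': array([ 0.2648239 , -0.71581838,  0.34205817]), 'moment': array([ 0.00499656, -0.01619018, -0.03744214]), 'finger_gap': 0.09285205246068005}
```

View pics/top0.png

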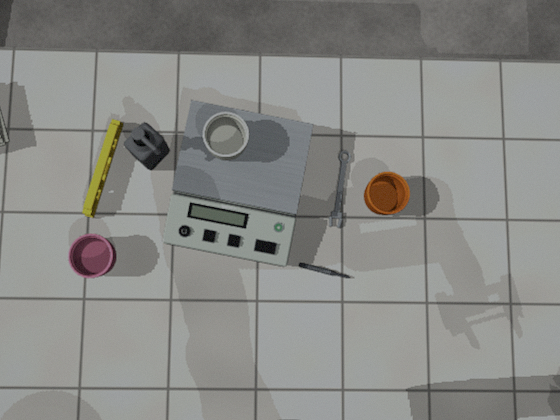

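View pics/side0.png

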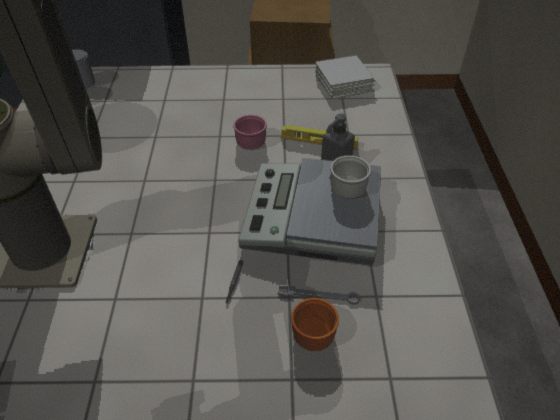

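The top view shows power at about (184,231), units (209,236), menu (234,241) and tare (265,246). The pot is on the plate, and the punch lies near the scale's right front corner. Next I locate the keys by their dark blobs in both views.

```bash
cat > h.py <<'E'
import numpy as np,cv2
from scipy.spatial.transform import Rotation as R
from scipy.optimize import least_squares
def rot(q): return R.from_quat(np.roll(q,-1))
def proj(c,P):
    p=rot(c["orientation"]).inv().apply(P-c["eye"])
    return np.c_[c["cx"]+c["fx"]*p[:,0]/-p[:,2], c["cy"]-c["fy"]*p[:,1]/-p[:,2]]
K=np.array([[-.126,.095,.058],[-.126,.040,.058],[-.126,-.015,.058],[-.126,-.085,.058]])
def keys(v): # x,y,yaw
    return R.from_euler("z",v[2]).apply(K)+[v[0],v[1],0]
def blobs(im,guess,r=14,th=60):
    g=cv2.cvtColor(im,cv2.COLOR_RGB2GRAY);m=(g<th).astype(np.uint8)
    n,l,s,c=cv2.connectedComponentsWithStats(m)
    out=[]
    for u in guess:
        d=np.hypot(*(c-u).T);d[s[:,4]<40]=1e9;d[0]=1e9;i=d.argmin();out.append(c[i]);print(u,c[i].round(1),s[i])
    return np.array(out)
E
python3 - <<'E'
from h import *
from workcell import arm
G={"top":[(184,231),(209,236),(234,241),(265,246)],"side":[(269,173),(265,187),(262,202),(257,223)]}
f={};cal={}
for n in G:
    cal[n]=arm.get_calibration(n); f[n]=blobs(cv2.imread(f"pics/{n}0.png")[:,:,::-1],G[n])
for ns in (["top"],["side"],["top","side"]):
    s=least_squares(lambda v:np.concatenate([(proj(cal[n],keys(v))-f[n]).ravel() for n in ns]),[.5,.1,-.1])
    print(ns,s.x.round(4),s.fun.round(1));print(keys(s.x).round(4))
o=arm.get_obs();print(rot(o["orientation"]).as_matrix().round(3))
w=arm.get_calibration("wrist");T=rot(o["orientation"]).inv()
print(T.apply(w["eye"]-o["eef_pos"]),(T*rot(w["orientation"])).as_matrix().round(3),w["fx"])
E
```

```text
(184, 231) [184.5 230.7] [179 226  12  11  84]
(209, 236) [209.  235.5] [203 230  13  12 126]
(234, 241) [233.6 240.3] [228 234  12  13 125]
(265, 246) [265.1 246.4] [255 240  22  14 225]
(269, 173) [269.3 173.2] [265 170   9   7  46]
(265, 187) [265.5 187.1] [261 183  10   9  80]
(262, 202) [261.5 202.2] [257 198  10   9  82]
(257, 223) [256.  222.8] [250 215  13  16 157]
['top'] [ 0.6561  0.0956 -0.1794] [-0.4 -0.1 -0.1 -0.   0.2  0.   0.2  0.1]
[[0.5491 0.2116 0.058 ]
 [0.5393 0.1575 0.058 ]
 [0.5295 0.1033 0.058 ]
 [0.517  0.0345 0.058 ]]
['side'] [ 0.6597  0.0885 -0.1792] [ 0.1 -0.4 -0.   0.  -0.   0.2 -0.   0.2]
[[0.5526 0.2044 0.058 ]
 [0.5428 0.1503 0.058 ]
 [0.533  0.0962 0.058 ]
 [0.5205 0.0273 0.058 ]]
['top', 'side'] [ 0.6577  0.0938 -0.1781] [ 0.5 -0.7  0.8 -0.7  1.1 -0.7  1.1 -0.7 -0.8 -1.8 -0.8 -1.4 -0.8 -1.3
 -0.8 -1.4]
[[0.5505 0.2097 0.058 ]
 [0.5407 0.1555 0.058 ]
 [0.531  0.1014 0.058 ]
 [0.5186 0.0325 0.058 ]]
[[-0.964 -0.     0.267]
 [-0.267  0.002 -0.964]
 [-0.    -1.    -0.002]]
[-0.07750332 -0.16637092  0.00144077] [[-0.    -0.96  -0.279]
 [ 0.     0.279 -0.96 ]
 [ 1.    -0.     0.   ]] 333.91869851909104
```

```bash
cat >> h.py <<'E'
V=[.6577,.0938,-.1790]
def Rt(yaw,tilt=8):
    f=np.array([np.cos(yaw),np.sin(yaw),0]);l=np.array([-np.sin(yaw),np.cos(yaw),0]);u=np.array([0,0,1.]);t=np.radians(tilt)
    return R.from_matrix(np.c_[np.cos(t)*f+np.sin(t)*u,np.sin(t)*f-np.cos(t)*u,l])
def row(p,r,P,Q):
    return np.r_[r.inv().apply(np.array(P)-p),(r.inv()*Q).as_rotvec()].round(4)
E
python3 - <<'E'
from h import *
from workcell import arm
o=arm.get_obs();p=o["eef_pos"];r=rot(o["orientation"])
s=.02; yaw=V[2]
P=np.array(V[:2]+[0])+R.from_euler("z",yaw).apply([-.126,s,.19]);Q=Rt(yaw)
full=(r.inv()*Q).as_rotvec();print(P,full)
n=5
for i in range(n):
    p0=p+(P-p)*i/n;p1=p+(P-p)*(i+1)/n
    print(row(p0,r*R.from_rotvec(full*i/n),p1,r*R.from_rotvec(full*(i+1)/n)))
E
```

```text
[0.53727411 0.1359142  0.19      ] [ 0.18820733 -2.6870747  -0.04512031]
[-0.1108  0.0058 -0.1174  0.0376 -0.5374 -0.009 ]
[-0.1554  0.0014 -0.0443  0.0376 -0.5374 -0.009 ]
[-1.561e-01 -1.000e-04  4.150e-02  3.760e-02 -5.374e-01 -9.000e-03]
[-0.1129  0.0017  0.1156  0.0376 -0.5374 -0.009 ]
[-0.0379  0.0062  0.1569  0.0376 -0.5374 -0.009 ]
```

Call:
step_arm(motion="-0.022 0.001 -0.0235 0.0075 -0.1075 -0.002; -0.044 0.002 -0.047 0.015 -0.215 -0.004; -0.066 0.004 -0.07 0.0225 -0.3225 -0.006; -0.089 0.005 -0.094 0.03 -0.43 -0.007; -0.111 0.006 -0.117 0.0375 -0.5375 -0.009", jaw=0, squeeze=10)

```text
clock: 0.52
eef_pos: [0.236, -0.4337, 0.2111]
orientation: [-0.278, 0.28, -0.637, 0.662]
ft_force: [0.8, 0.4, 0.6]
finger_gap: 0.0643
```

Call:
step_arm(motion="-0.155 0.001 -0.044 0.0375 -0.5375 -0.009; -0.155 0.001 -0.044 0.0375 -0.5375 -0.009; -0.155 0.001 -0.044 0.0375 -0.5375 -0.009; -0.155 0.001 -0.044 0.0375 -0.5375 -0.009; -0.155 0.001 -0.044 0.0375 -0.5375 -0.009")

```text
clock: 0.93
eef_pos: [0.3129, -0.2856, 0.2053]
orientation: [-0.444, 0.446, -0.524, 0.574]
ft_force: [-1.0, -1.0, -0.0]
finger_gap: 0.0308
```

Call:
step_arm(motion="-0.156 0 0.0415 0.0375 -0.5375 -0.009; -0.156 0 0.0415 0.0375 -0.5375 -0.009; -0.156 0 0.0415 0.0375 -0.5375 -0.009; -0.156 0 0.0415 0.0375 -0.5375 -0.009; -0.156 0 0.0415 0.0375 -0.5375 -0.009")

```text
clock: 1.35
eef_pos: [0.388, -0.1349, 0.1997]
orientation: [-0.577, 0.579, -0.371, 0.442]
ft_force: [-0.5, -1.4, -0.5]
finger_gap: 0.001
```

```bash
cat > go.py <<'E'
import sys
from h import *
from workcell import arm
# usage: go.py scale_x scale_y height_along_normal_above_key [yaw V override in h]
sx,sy,h=map(float,sys.argv[1:4])
o=arm.get_obs();p=o["eef_pos"];r=rot(o["orientation"]);Q=Rt(V[2])
P=np.array(V[:2]+[0])+R.from_euler("z",V[2]).apply([sx,sy,.058])-h*Q.as_matrix()[:,1]
print(o["clock"],p.round(4),P.round(4),"gap",o["finger_gap"],"F",o["ft_force"].round(2));print(row(p,r,P,Q), "q",o["q"].round(2))
E
python3 go.py -.126 .02 .132
```

```text
1.35 [ 0.388  -0.1349  0.1997] [0.5192 0.1392 0.1887] gap 0.0009665960146990923 F [-0.52 -1.39 -0.46]
[-0.2142  0.0052  0.2158  0.066  -1.0431 -0.0221] q [-0.44 -0.51  2.09 -0.02  1.47 -0.79]
```

Call:
step_arm(motion="-0.023 0.0005 0.02 0.0066 -0.1043 -0.0022; -0.045 0.001 0.041 0.0132 -0.2086 -0.0044; -0.066 0.0015 0.063 0.0198 -0.3129 -0.0066; -0.087 0.002 0.085 0.0264 -0.4172 -0.0088; -0.107 0.0026 0.108 0.033 -0.5216 -0.011")

```text
clock: 1.77
eef_pos: [0.4538, 0.0037, 0.1939]
orientation: [-0.661, 0.666, -0.197, 0.285]
ft_force: [0.7, -0.6, -0.0]
finger_gap: 0.0008
```

```bash
python3 go.py -.126 .02 .132
```

```text
1.7667 [0.4538 0.0037 0.1939] [0.5192 0.1392 0.1887] gap 0.0008040692135842542 F [ 0.71 -0.58 -0.03]
[-0.0375  0.0058  0.1456  0.0327 -0.5161 -0.0112] q [-0.07 -0.39  2.02 -0.04  1.4  -0.94]
```

Call:
step_arm(motion="-0.012 0.001 0.03 0.0065 -0.104 -0.0022; -0.022 0.002 0.06 0.013 -0.208 -0.0044; -0.03 0.004 0.09 0.02 -0.312 -0.0066; -0.035 0.005 0.12 0.0262 -0.415 -0.009; -0.0375 0.006 0.1455 0.0327 -0.516 -0.011")

```text
clock: 2.18
eef_pos: [0.5191, 0.1413, 0.1878]
orientation: [-0.698, 0.707, -0.012, 0.11]
ft_force: [0.1, -1.0, -0.6]
finger_gap: 0.0005
```

```bash
python3 go.py -.126 .02 .132; python3 - <<'E'
from h import *
from workcell import arm
import pickle
c=arm.get_calibration("wrist");im=arm.snapshot("wrist");cv2.imwrite("pics/w1.png",im[:,:,::-1]);pickle.dump(c,open("w1.pkl","wb"))
print(proj(c,keys(V)).round(1))
E
```

```text
2.1833 [0.5191 0.1413 0.1878] [0.5192 0.1392 0.1887] gap 0.000514135769266896 F [ 0.14 -0.98 -0.62]
[ 0.0005 -0.0008 -0.002  -0.0005  0.0062 -0.001 ] q [ 0.21 -0.15  1.83 -0.05  1.33 -1.18]
[[362.6 200.5]
 [302.9 200.2]
 [243.1 199.8]
 [167.  199.3]]
```

View pics/w1.png

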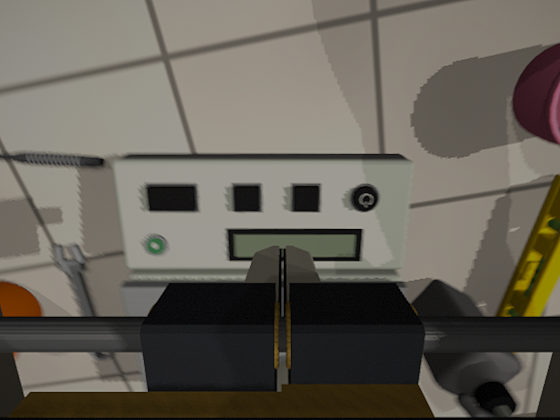

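The wrist view shows power at about (365,198), units (306,198), menu (246,198) and tare (172,198). The closed fingertips are over the display. I'll fit the scale pose from this view.

```bash
python3 - <<'E'
from h import *
import pickle
from workcell import arm
c=pickle.load(open("w1.pkl","rb"));im=cv2.imread("pics/w1.png")[:,:,::-1]
f=blobs(im,[(365,198),(306,198),(246,198),(172,198)],th=50)
s=least_squares(lambda v:(proj(c,keys(v))-f).ravel(),V);print(s.x.round(4),s.fun.round(1))
G={"top":np.array([[184.5,230.7],[209,235.5],[233.6,240.3],[265.1,246.4]]),"side":np.array([[269.3,173.2],[265.5,187.1],[261.5,202.2],[256,222.8]])}
for k in(0,1):  # TCP projected, sanity
    pass
o=arm.get_obs();print(proj(c,o["eef_pos"][None]))
r=lambda v:np.r_[(proj(c,keys(v))-f).ravel()*.9]+0
a=lambda v:np.concatenate([r(v)]+[(proj(arm.get_calibration(n),keys(v))-G[n]).ravel()*2.2 for n in G])
s=least_squares(a,V);print("all",s.x.round(4),(s.fun.reshape(3,4,2).mean(1)).round(1))
E
```

```text
(365, 198) [363.2 197.4] [351 186  27  25 358]
(306, 198) [305.4 198. ] [293 186  26  26 646]
(246, 198) [246.5 198. ] [234 186  26  25 645]
(172, 198) [171.7 197.9] [ 147  186   50   25 1183]
[ 0.6565  0.0978 -0.1696] [ 2.5  0.3  0.3 -0.1 -0.7  0.1 -2.1  0.3]
[[289.37800163 261.74904256]]
all [ 0.6574  0.0955 -0.1741] [[-1.5  1.3]
 [ 0.8 -1. ]
 [-2.1 -3.9]]
```

The arm may still have been settling during that picture, so I'll retake it now that it is still.

```bash
python3 - <<'E'
from h import *
from workcell import arm
o=arm.get_obs();c=arm.get_calibration("wrist");im=arm.snapshot("wrist");cv2.imwrite("pics/w2.png",im[:,:,::-1])
print(o["clock"],o["eef_pos"],abs(o["joint_velocities"]).max(),c["cx"],c["cy"])
T=rot(o["orientation"]).inv();print(T.apply(c["eye"]-o["eef_pos"]))
f=blobs(im,[(365,198),(306,198),(246,198),(172,198)],th=50)
s=least_squares(lambda v:(proj(c,keys(v))-f)[1:].ravel(),V);print(s.x.round(4),s.fun.round(1))
s=least_squares(lambda v:(proj(c,keys(v)+[0,0,v[3]])-f)[1:].ravel(),V+[0]);print(s.x.round(4),s.fun.round(1))
print(proj(c,o["eef_pos"][None]))
cr=im[230:290,230:340];cv2.imwrite("pics/w2c.png",cv2.resize(cr,None,fx=6,fy=6,interpolation=cv2.INTER_CUBIC)[:,:,::-1])
E
```

```text
2.2333 [0.52078765 0.14372183 0.18779512] 0.13446790091102037 282.0794814147048 209.1031674466676
[-0.07692249 -0.16630855 -0.00132771]
(365, 198) [359.5 196.9] [347 185  27  26 447]
(306, 198) [300.8 196.4] [287 184  28  26 685]
(246, 198) [241.1 195.5] [228 183  27  26 697]
(172, 198) [165.7 194.4] [ 141  182   50   26 1267]
[ 0.6555  0.0958 -0.1789] [ 0.7 -0.   0.3  0.1 -1.   0.1]
[ 0.6568  0.0949 -0.1799 -0.0037] [-0.1 -0.   0.2  0.  -0.1 -0. ]
[[284.45598764 259.89115997]]
```

View pics/w2c.png

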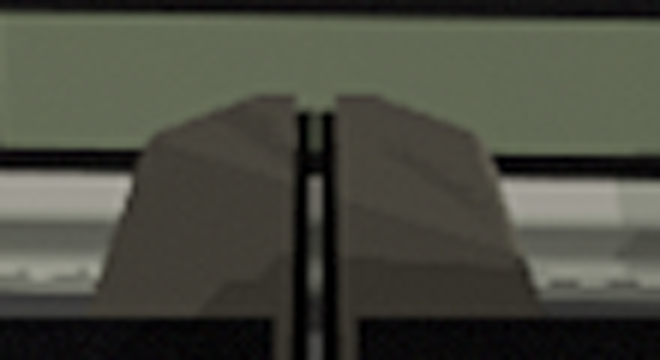

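The closed fingertips are tapered and narrow, and project to within about 2 px of where the calibration puts them. The new fit agrees with the top view, so I'll use it and go above the power key.

```bash
sed -i 's/^V=.*/V=[.6562,.0955,-.1792]/' h.py; python3 go.py -.126 .095 .03
```

```text
2.2833 [0.5197 0.1417 0.1877] [0.545  0.2122 0.0877] gap 0.00032494275279506006 F [-0.55 -0.35 -0.87]
[-0.001   0.1008  0.0738 -0.001   0.0065 -0.0012] q [ 0.21 -0.15  1.83 -0.05  1.33 -1.18]
```

Call:
step_arm(motion="-0.001 0.015 0.035 0 0.006 -0.001; -0.001 0.045 0.06 -0.001 0.0065 -0.001; -0.001 0.08 0.074 -0.001 0.0065 -0.001; -0.001 0.101 0.074 -0.001 0.0065 -0.001; -0.001 0.101 0.074 -0.001 0.0065 -0.001")

```text
clock: 2.7
eef_pos: [0.5409, 0.211, 0.081]
orientation: [-0.697, 0.709, -0.018, 0.109]
ft_force: [-0.4, -0.9, -0.9]
finger_gap: 0.0003
```

Call:
step_arm(motion="0 0 0 0 0 0; 0 0 0 0 0 0; 0 0 0 0 0 0")

```text
clock: 2.95
eef_pos: [0.5417, 0.2105, 0.0828]
orientation: [-0.697, 0.708, -0.017, 0.11]
ft_force: [0.0, -0.7, 1.1]
finger_gap: 0.0008
```

```bash
python3 go.py -.126 .095 .005; python3 - <<'E'
from h import *
from workcell import arm
c=arm.get_calibration("wrist");im=arm.snapshot("wrist");cv2.imwrite("pics/w3.png",im[:,:,::-1])
o=arm.get_obs();print(proj(c,np.r_[keys(V),o["eef_pos"][None]]).round(1))
E
```

```text
2.95 [0.5417 0.2105 0.0828] [0.5485 0.2116 0.063 ] gap 0.0007675381830623304 F [ 0.02 -0.65  1.14]
[ 0.0039  0.0205  0.0023  0.0044 -0.0015 -0.0075] q [ 0.33  0.08  1.8  -0.07  1.15 -1.04]
[[287.9 248.2]
 [199.2 248.1]
 [110.6 248.1]
 [ -1.7 248. ]
 [284.9 260.8]]
```

View pics/w3.png

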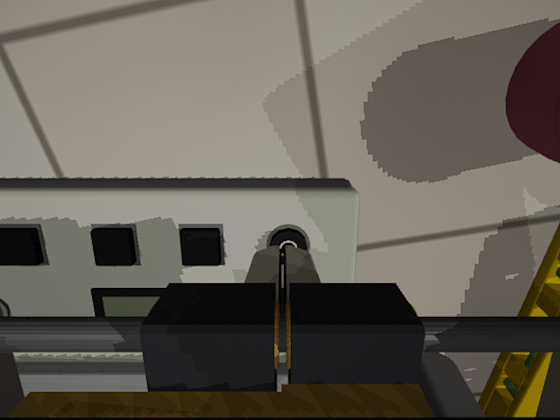

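Power key is at about (289,245) and units at (200,246). Both are within 3 px of prediction, so the aim is good. I'll descend.

Call:
step_arm(motion="0.003 0.005 0.0023 0.004 -0.0015 -0.007; 0.003 0.01 0.0023 0.004 -0.0015 -0.007; 0.003 0.015 0.0023 0.004 -0.0015 -0.007; 0.003 0.02 0.0023 0.004 -0.0015 -0.007; 0.003 0.02 0.0023 0.004 -0.0015 -0.007")

```text
clock: 3.42
eef_pos: [0.5471, 0.2115, 0.0621]
orientation: [-0.698, 0.707, -0.015, 0.112]
ft_force: [-0.5, -0.0, 0.6]
finger_gap: 0.0005
```

Call:
step_arm(motion="0 0 0 0 0 0; 0 0 0 0 0 0")

```text
clock: 3.58
eef_pos: [0.5467, 0.2114, 0.0615]
orientation: [-0.698, 0.708, -0.015, 0.111]
ft_force: [-0.2, 1.6, -0.1]
finger_gap: 0.0004
```

```bash
python3 go.py -.127 .095 0
```

```text
3.5833 [0.5467 0.2114 0.0615] [0.5482 0.2116 0.058 ] gap 0.00043377381243953317 F [-0.2   1.6  -0.12]
[ 0.0009  0.0037  0.0005  0.0015  0.0002 -0.0026] q [ 0.32  0.12  1.81 -0.08  1.1  -1.04]
```

Call:
step_arm(motion="0.001 0.002 0.0005 0.001 0 -0.002; 0.001 0.0045 0.0005 0.001 0 -0.002; 0.001 0.0045 0.0005 0.001 0 -0.002")

```text
clock: 3.83
eef_pos: [0.5487, 0.2117, 0.0572]
orientation: [-0.698, 0.707, -0.014, 0.112]
ft_force: [1.0, 0.5, 1.8]
finger_gap: 0.0005
```

Call:
step_arm(motion="0 0.0015 0 0 0 0; 0 0.0015 0 0 0 0; 0 0.0015 0 0 0 0")

```text
clock: 4.08
eef_pos: [0.549, 0.2117, 0.0559]
orientation: [-0.698, 0.707, -0.014, 0.112]
ft_force: [-0.4, -0.1, 3.1]
finger_gap: 0.0003
```

Call:
step_arm(motion="0 0.0017 0 0 0 0; 0 0.0017 0 0 0 0; 0 0.0017 0 0 0 0")

```text
clock: 4.33
eef_pos: [0.5493, 0.2117, 0.0545]
orientation: [-0.698, 0.707, -0.014, 0.112]
ft_force: [-3.1, -0.5, 5.3]
finger_gap: 0.0005
```

```bash
python3 - <<'E'
from workcell import arm
import numpy as np,cv2
F=[]
for i in range(3): cv2.imwrite("pics/p1.png",arm.snapshot("side")[140:260,200:340,::-1]);F.append(arm.get_obs()["ft_force"])
print(np.array(F).round(2),arm.get_obs()["eef_pos"])
E
```

```text
[[-4.42 -0.18  5.23]
 [-2.22 -0.94  5.65]
 [-2.13  0.03  5.18]] [0.54929583 0.21171187 0.05448532]
```

Force is 5.3 N at about 3.5 mm of travel, so the press is registered. I'll lift and move on to the units key.

Call:
step_arm(motion="0 -0.008 0 0 0 0; 0 -0.023 0 0 0 0; 0 -0.023 0 0 0 0; 0 -0.023 -0.025 0 0 0; 0 -0.023 -0.055 0 0 0")

```text
clock: 4.9
eef_pos: [0.5367, 0.1591, 0.0776]
orientation: [-0.698, 0.707, -0.012, 0.112]
ft_force: [0.2, 0.1, -0.1]
finger_gap: 0.0001
```

Call:
step_arm(motion="0 0 0 0 0 0; 0 0 0 0 0 0; 0 0 0 0 0 0")

```text
clock: 5.15
eef_pos: [0.5368, 0.1591, 0.0775]
orientation: [-0.699, 0.707, -0.013, 0.112]
ft_force: [0.1, 0.3, 0.8]
finger_gap: 0.0003
```

```bash
python3 go.py -.127 .040 .004; python3 - <<'E'
from workcell import arm
import cv2
cv2.imwrite("pics/t1.png",cv2.resize(arm.snapshot("wrist")[:, :, ::-1],None,fx=1,fy=1))
E
```

```text
5.15 [0.5368 0.1591 0.0775] [0.5378 0.1576 0.062 ] gap 0.00030104315130945777 F [0.15 0.28 0.83]
[-0.0009  0.0155 -0.0014 -0.0015  0.0019  0.0017] q [ 0.23  0.02  1.88 -0.06  1.11 -1.14]
```

View pics/t1.png

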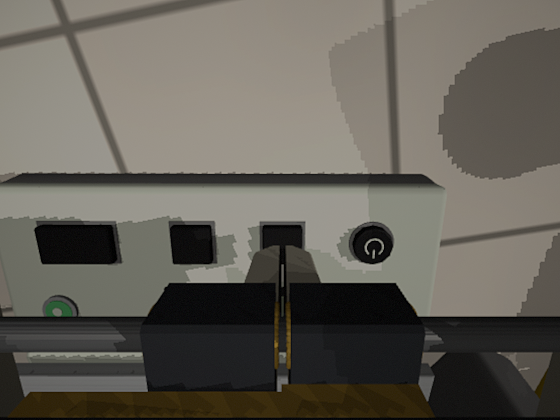

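The tip is centred on the units key at about (282,243), and the power key is up at (374,244). I'll press units, descending the 15.5 mm to h=4 mm and then on to about 3.5 mm of travel.

Call:
step_arm(motion="-0.001 0.008 -0.001 0 0.0015 0; -0.001 0.0155 -0.001 0 0.0015 0; -0.001 0.0185 -0.001 0 0.0015 0; -0.001 0.0205 -0.001 0 0.0015 0; -0.001 0.0205 -0.001 0 0.0015 0")

```text
clock: 5.62
eef_pos: [0.5378, 0.1585, 0.0561]
orientation: [-0.699, 0.707, -0.013, 0.112]
ft_force: [-2.1, 0.8, 2.1]
finger_gap: 0.0004
```

```bash
python3 go.py -.127 .040 -.0035
```

```text
5.6167 [0.5378 0.1585 0.0561] [0.5388 0.1574 0.0545] gap 0.0004318148071852924 F [-2.09  0.8   2.09]
[ 0.001   0.0017 -0.0009 -0.0012  0.0015 -0.0001] q [ 0.23  0.05  1.89 -0.06  1.07 -1.14]
```

Call:
step_arm(motion="0 0.0018 0 0 0 0; 0 0.0018 0 0 0 0; 0 0.0018 0 0 0 0")

```text
clock: 5.87
eef_pos: [0.5382, 0.1586, 0.0547]
orientation: [-0.699, 0.707, -0.013, 0.112]
ft_force: [-2.5, -0.1, 5.2]
finger_gap: 0.0006
```

```bash
python3 - <<'E'
from workcell import arm
import numpy as np
F=[]
for i in range(3): arm.snapshot("side");F.append(arm.get_obs()["ft_force"])
print(np.array(F).round(2),arm.get_obs()["eef_pos"])
E
```

```text
[[-1.71  0.59  4.15]
 [-2.54  0.95  5.15]
 [-2.35  0.05  4.84]] [0.53821794 0.15854352 0.05468948]
```

About 5 N, which is roughly 3.1 mm of travel, so this one is registered. I'll lift high, pass over the menu key and go to tare.

Call:
step_arm(motion="0 -0.01 0 0 0 0; 0 -0.03 0 0 0 0; 0 -0.03 0 0 0 0; 0 -0.03 -0.035 0 0 0; 0 -0.03 -0.07 0 0 0")

```text
clock: 6.43
eef_pos: [0.5222, 0.0909, 0.085]
orientation: [-0.699, 0.706, -0.011, 0.111]
ft_force: [-0.4, -1.1, 0.4]
finger_gap: 0.0006
```

```bash
python3 go.py -.127 -.085 .025
```

```text
6.4333 [0.5222 0.0909 0.085 ] [0.5127 0.0351 0.0828] gap 0.0006326658348793456 F [-0.44 -1.1   0.42]
[-0.      0.0022 -0.0566 -0.0025  0.0048  0.0021] q [ 0.1  -0.08  1.96 -0.04  1.12 -1.28]
```

Call:
step_arm(motion="0 0.001 -0.03 -0.0025 0.005 0.002; 0 0.002 -0.0565 -0.0025 0.005 0.002; 0 0.002 -0.0565 -0.0025 0.005 0.002; 0 0.002 -0.0565 -0.0025 0.005 0.002; 0 0.002 -0.0565 -0.0025 0.005 0.002")

```text
clock: 6.85
eef_pos: [0.5129, 0.0355, 0.083]
orientation: [-0.698, 0.707, -0.014, 0.113]
ft_force: [0.4, 1.0, 0.3]
finger_gap: 0.0003
```

```bash
python3 go.py -.127 -.085 .002; python3 - <<'E'
from workcell import arm
import cv2
cv2.imwrite("pics/t2.png",arm.snapshot("wrist")[:, :, ::-1])
E
```

```text
6.85 [0.5129 0.0355 0.083 ] [0.5158 0.0345 0.06  ] gap 0.00031626250342555644 F [0.39 1.01 0.31]
[-0.0002  0.0232 -0.0004 -0.0003 -0.0011  0.0005] q [-0.01 -0.13  2.01 -0.03  1.12 -1.4 ]
```

View pics/t2.png

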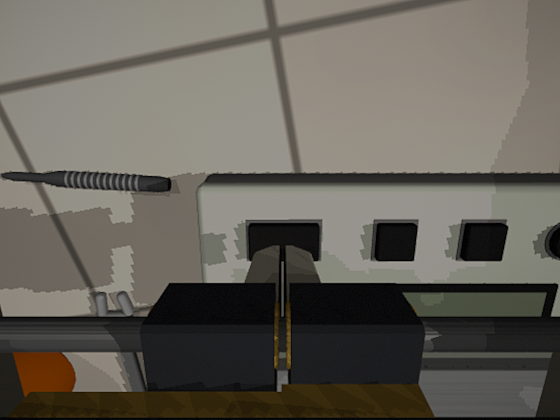

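The tip is centred on the tare key at about (284,241). The menu and units keys are up, and the punch and wrench are clear.

Call:
step_arm(motion="0 0.01 0 0 -0.001 0; 0 0.02 0 0 -0.001 0; 0 0.0245 0 0 -0.001 0; 0 0.027 0 0 -0.001 0; 0 0.027 0 0 -0.001 0")

```text
clock: 7.32
eef_pos: [0.5158, 0.036, 0.0551]
orientation: [-0.699, 0.707, -0.014, 0.111]
ft_force: [-2.8, 2.1, 3.0]
finger_gap: 0.0005
```

```bash
python3 go.py -.127 -.085 -.0035
```

```text
7.3167 [0.5158 0.036  0.0551] [0.5166 0.0344 0.0545] gap 0.00048296269548898 F [-2.84  2.14  3.03]
[ 0.0009  0.0007 -0.0014 -0.0007  0.0015 -0.0019] q [-0.01 -0.08  2.02 -0.03  1.07 -1.4 ]
```

Call:
step_arm(motion="0 0.0012 0 0 0 0; 0 0.0012 0 0 0 0; 0 0.0012 0 0 0 0")

```text
clock: 7.57
eef_pos: [0.5161, 0.0359, 0.0542]
orientation: [-0.698, 0.707, -0.014, 0.111]
ft_force: [-3.2, 0.4, 5.1]
finger_gap: 0.0003
```

```bash
python3 - <<'E'
from workcell import arm
import numpy as np
F=[]
for i in range(3): arm.snapshot("side");F.append(arm.get_obs()["ft_force"])
print(np.array(F).round(2),arm.get_obs()["eef_pos"])
E
```

```text
[[-3.43 -0.1   5.01]
 [-2.04  0.5   6.19]
 [-3.18  0.71  5.14]] [0.51607102 0.03591239 0.05428146]
```

Fz averages 5.4 N, so tare is registered. I'll lift clear and check.

Call:
step_arm(motion="0 -0.01 0 0 0 0; 0 -0.035 0 0 0 0; 0 -0.07 0 0 0 0; -0.03 -0.11 0 0 0 0; -0.06 -0.13 0 0 0 0")

```text
clock: 8.13
eef_pos: [0.4432, 0.0488, 0.1775]
orientation: [-0.698, 0.707, -0.013, 0.113]
ft_force: [-0.2, 1.0, 1.3]
finger_gap: 0.0008
```

Call:
step_arm(motion="0 0 0 0 0 0; 0 0 0 0 0 0; 0 0 0 0 0 0; 0 0 0 0 0 0")

```text
clock: 8.47
eef_pos: [0.443, 0.0486, 0.1763]
orientation: [-0.698, 0.707, -0.014, 0.112]
ft_force: [0.3, -0.5, -0.1]
finger_gap: 0.0002
```

```bash
python3 - <<'E'
from workcell import arm
import cv2
cv2.imwrite("pics/e1.png",arm.snapshot("side")[:, :, ::-1]);o=arm.get_obs();print(o["clock"],o["ft_force"],o["eef_pos"],abs(o["joint_velocities"]).max())
a=cv2.imread("pics/side0.png").astype(int);b=cv2.imread("pics/e1.png").astype(int)
cv2.imwrite("pics/e2.png",b)
E
```

```text
8.5167 [-0.31298749 -0.36544842 -1.21791186] [0.44277747 0.04861392 0.17579643] 0.014721886039919802[ WARN:0@1.920] global loadsave.cpp:1063 imwrite_ Unsupported depth image for selected encoder is fallbacked to CV_8U.
```

View pics/e1.png

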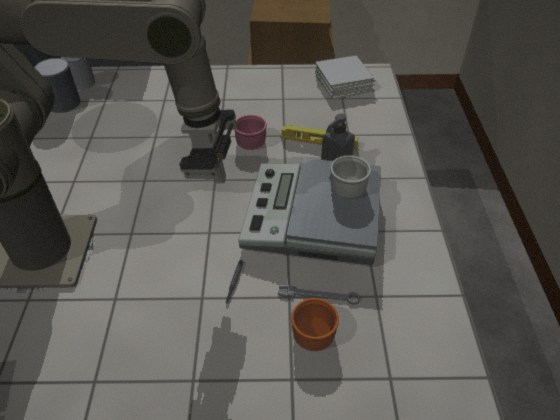

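The arm is clear, all the keys are up, and nothing else has moved. I'm handing the job in.

```bash
python3 -c "
from workcell import arm
print(arm.job_done())"
```

```text
the job is handed in; nothing more can be done
None
```

I tapped power, units and tare in that order with the closed fingertips and handed the job in at about 8.5 s of robot time. Each press peaked at about 5 to 5.5 N, roughly 3 to 3.5 mm of travel against the 2 mm needed. I lifted fully off each key before going to the next and never touched the menu key.

**Last checks:** the final side picture shows the arm clear of everything and all keys up. The pot, plate, tools and dispenser look unmoved by eye; I did not run a numeric comparison. The wrist force was within its noise of about 1 N.

**What I could not confirm or did not agree:**
- **Key presses:** I judged them from force and depth only. I did not read the display, so it does not confirm them.
- **Key positions:** the side camera put the keys about 4 to 7 mm away from where the top camera did. The top and settled wrist views agreed to within about 1 mm, so I used those. Before each press the wrist camera showed the fingertip lined up with its key.

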